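# Air a compartment of the tackle chest through its touch-latch lid

### The job

The compartment under the aluminium tackle tray needs airing: push the tray sideways along the top of the chest until it stands wholly on the fixed middle deck, its lures still in it, then press down on the lid it stood on (its push disc marks the spot) so that the touch latch lets go and the spring lifts the lid, and leave it standing ajar. The other lid, with the spinning reel on it, stays shut. Pick nothing up - the tray only slides - and leave the reel and the things on the plank where they are.

Things in the scene. Friction and masses are not known exactly. Their poses are not given: they have to be found in the camera images.
- chest: Low wooden tackle chest, fixed to the plank: 195 mm (its x) x 466 mm (its y) x 89 mm tall. Origin: centre of its underside, on the plank; x points from the front (latch side, nearest the robot) to the hinges, y left, z up. Top, along y: left lid, fixed middle deck (y -80 to 80 mm, full depth), right lid; deck, rails and 12 mm ends lie at 89 mm, the lids' tops 1 mm higher
- left_lid (a joint): left lid's angle (rad): 0 shut, positive = free edge up, negative = pressed in. Hinge axis along chest y, 75 mm behind the chest's centre. A spring holds it up against a touch latch: about 7 N at the disc to move it, 8 N to press home. 3 mm in at the disc (-0.022) the catch lets go for good; it bottoms at 5.5 mm (-0.042), then springs up after the finger to rest ajar at about 0.35, edge 50 mm up
- right_lid (a joint): right lid's angle (rad): 0 shut, positive = free edge up, negative = pressed in. Hinge axis along chest y, 75 mm behind the chest's centre. A spring holds it up against a touch latch: about 7 N at the disc to move it, 8 N to press home. 3 mm in at the disc (-0.022) the catch lets go for good; it bottoms at 5.5 mm (-0.042), then springs up after the finger to rest ajar at about 0.35, edge 50 mm up
- left_push (a point): Centre of the left lid's push disc, a flush steel disc of 26 mm diameter on the lid's top, 90 mm above the plank when shut, 17 mm in from the middle of the free (front) edge; moves with the lid. The lid: plywood, 148 mm (chest x) x 135 mm (y) x 9 mm, centred +150 mm along chest y, 3 mm gaps, no handle
- right_push (a point): Centre of the right lid's push disc, a flush steel disc of 26 mm diameter on the lid's top, 90 mm above the plank when shut, 17 mm in from the middle of the free (front) edge; moves with the lid. The lid: plywood, 148 mm (chest x) x 135 mm (y) x 9 mm, centred -150 mm along chest y, 3 mm gaps, no handle
- tray: Open aluminium tackle tray, 150 mm (its x) x 90 mm (its y) x 28 mm tall, walls 3 mm with a rolled rim, 0.26 kg plus the three lures (hidden variation about 25%); it slides freely on the chest. Stands at the start on the left or the right lid, over the push disc, roughly square to the chest. Origin: centre of its underside
- reel: Silver spinning reel stood on its spool face (diameter 50 mm), 95 mm tall, with foot and crank reaching 57 mm to the sides, 0.26 kg. Stands on the lid which the tray is not on. Origin: centre of the spool face at the bottom
- lure1: Rubber-bodied lure 1 (hard silicone) with a steel jig head, 76 x 15 x 17 mm, lying loose in the tray along the tray's x. Origin: centre of its underside; z up
- lure2: Rubber-bodied lure 2 (hard silicone) with a steel jig head, 76 x 15 x 17 mm, lying loose in the tray along the tray's x. Origin: centre of its underside; z up
- lure3: Rubber-bodied lure 3 (hard silicone) with a steel jig head, 76 x 15 x 17 mm, lying loose in the tray along the tray's x. Origin: centre of its underside; z up
- float: Cork float, 42 mm diameter, 48 mm tall with a thin stem to 76 mm, standing on the plank just in front of the chest. Origin: centre of its foot
- line_spool: Clear flat line spool, 64 mm diameter, 32 mm tall, on the plank left of the chest. Origin: centre of its underside
- oil: Small white oil bottle, 32 mm diameter, 95 mm tall, on the plank right of the chest. Origin: centre of its underside
- mug: White mug, 80 mm diameter, 85 mm tall, on the plank right of the chest. Origin: centre of its underside
- pliers: Long-nose pliers, 170 x 45 x 12 mm, flat on the plank left of the chest. Origin: under the middle

How it is judged:
On the way, in this order (a step that is already met when the one before it is completed fails the run):
1. the tray stands wholly on the middle deck, flat and at rest, while both lids are still shut (y of tray in the frame of chest between -0.037 and 0.037 m and x of tray in the frame of chest between -0.03 and 0.03 m and z of tray in the frame of chest between 0.085 and 0.093 m and angle between tray's own z axis and vertical below 0.05 rad and linear speed of tray below 0.02 m/s and value of joint each of left_lid, right_lid below 0.06 rad), for 0.2 s.
2. the lid the tray stood on (not the reel's) has sprung ajar (((y of reel in the frame of chest below -0.08 m and value of joint left_lid above 0.22 rad) or (y of reel in the frame of chest above 0.08 m and value of joint right_lid above 0.22 rad))), for 0.2 s.
At the end, for the whole second after the job is handed in: The lid the tray stood on is ajar (0.22 to 0.6 rad), the reel's lid shut (under 0.04 rad); the tray rests flat on the middle deck (tilt under 0.05 rad, centre within 37 mm along and 30 mm across the chest from the deck's centre, 4 mm in height) with all three lures in it (((y of reel in the frame of chest below -0.08 m and value of joint left_lid between 0.22 and 0.6 rad and value of joint right_lid below 0.04 rad) or (y of reel in the frame of chest above 0.08 m and value of joint right_lid between 0.22 and 0.6 rad and value of joint left_lid below 0.04 rad)) and y of tray in the frame of chest between -0.037 and 0.037 m and x of tray in the frame of chest between -0.03 and 0.03 m and z of tray in the frame of chest between 0.085 and 0.093 m and angle between tray's own z axis and vertical below 0.05 rad and linear speed of tray below 0.02 m/s and x of lure1 in the frame of tray between -0.07 and 0.07 m and y of lure1 in the frame of tray between -0.042 and 0.042 m and z of each of lure1, lure2, lure3 in the frame of tray below 0.025 m and x of lure2 in the frame of tray between -0.07 and 0.07 m and y of lure2 in the frame of tray between -0.042 and 0.042 m and x of lure3 in the frame of tray between -0.07 and 0.07 m and y of lure3 in the frame of tray between -0.042 and 0.042 m); the robot touches nothing.
It fails at once if the tray is lifted more than 10 mm off the chest top or tipped (z of tray in the frame of chest above 0.101 m or angle between tray's own z axis and vertical above 0.25 rad).
It fails at once if a lure is lifted out of the tray (z of any of lure1, lure2, lure3 in the frame of tray above 0.03 m).
It fails at once if the reel or a thing on the plank is moved more than 30 mm or picked up (distance of any of reel, float, line_spool, oil, mug, pliers from where it was at the start of the episode above 0.03 m).
It also fails if it takes over 48 s, if anything falls off the work surface, if the arm or the gripper's body presses on something with over 40 N, if the wrist force passes 120 N, or if a joint passes its speed limit or range.

### The arm

A 6-joint arm with a two-finger parallel gripper is mounted at the origin on the work surface. World frame = base frame: x ahead of the robot, y to its left, z up, the work surface at z = 0. Lengths are in m, angles in rad, forces in N, time in s.
With the tool pointing down it reaches from about 0.325 to 0.775 m from the base axis. Payload 5.5 kg.
Tool frame: the origin (TCP) lies between the finger pads; the fingertips stand 8 mm ahead of it and the grasp point (between the pads) lies 11 mm behind it (tcp_to_tips is the distance from the TCP to the fingertips, in m); z points along the fingers, y is the line along which they close (so a half turn about z gives the same grasp; the last joint's range is limited). The gripper opens to 88 mm and grips with 3 to 60 N. Pads are 20 mm wide; open, the fingers measure 115 mm over their backs; the gripper's body (75 mm by 178 mm) begins 61 mm behind the grasp point.
Start: joints at [-1.236, 0.091, 1.231, -0, 1.82, -0.057], TCP at [0.229, -0.555, 0.198] pointing down, gripper open.
Joint ranges: [-2.87, 2.87], [-0.86, 2.18], [0.17, 2.46], [-1.51, 4.65], [0.06, 2.69], [-2.65, 2.65]. Speed limits (rad/s): [2.57, 2.57, 3.01, 3.14, 3.14, 3.14].

### API

Orientations are given as a unit quaternion [w, x, y, z].
In Python, from bench import * gives the robot as it stands. Calls block until the motion is done:
- move_to(position, orientation): joint-space move of the TCP to a pose.
- move_l(position, speed=0.15, orientation=None): straight line of the TCP; orientation=None keeps the orientation; speed is the mean speed in m/s.
- movej(angles): joint-space move.
- gripper_open() and close(): open the fingers fully, or close them until they stop; the grip force is fixed at half the most.
- hold(seconds).
- inverse_kinematics(position, orientation): joint angles nearest the present ones, or None.
- state(): the state.
- get_image(name): name is "scene" or "top" or "wrist"; returns a dict with "frame" (400x640x3 uint8, blue, green, red), "depth" (400x640 float32, m along the optical axis (not along the pixel's ray), 0 where there is no reading), "camera_matrix" (3x3 intrinsics, pixels), "view" (4x4, takes a point from world to camera coordinates). Camera axes: x right, y up, looking along -z (the intrinsics and any distortion apply to the point x, -y, -z); pixel columns grow to the right and rows downward; lengths in m; the calibration is good to about 2 mm. A picture is of the moment at which its call begins.
A pose or a line that the arm cannot do raises IKError and nothing moves.
- job_done(): hands the job in; it is judged then, once.
The state is a dict: "time": time; "joint_pos": joint angles; "dq": joint speeds; "joint_torque": joint torques, N m; "ee_pos": TCP position; "ee_rot": TCP orientation; "ft_force": force on the tool from outside, world axes, zero at the start; "moment": the same for the moment, N m; "finger_gap": finger opening in m; "finger_force": force on a finger pad.
Only numpy, scipy, OpenCV 4.12 (cv2) and the standard library are available. Lean on these libraries where they do the work, as an engineer would, in place of code of your own. Each camera call takes 0.05 s, during which the arm holds its last target. There are 200 camera calls.

## Working session

There is one attempt and no reset: what is moved stays moved. The work goes in short steps, each a Python script; the robot and the scene stay as the last script left them, time stands still between calls to the robot, and variables do not carry over. Pictures are saved under pics/ and viewed, at most 10 in all, crops included, and the job is handed in when it is done.

```bash
mkdir -p pics; cat > h.py <<'E'
from bench import *
import numpy as np, cv2
def snap(n,f):
    d=get_image(n); cv2.imwrite('pics/'+f+'.png',d['frame']); np.savez('pics/'+f+'.npz',**d); return d
def dep(d,u,v):
    # depth pixels -> world
    u=np.asarray(u);v=np.asarray(v);K=d['camera_matrix'];z=d['depth'][v,u]
    p=np.stack([(u-K[0,2])/K[0,0]*z,-(v-K[1,2])/K[1,1]*z,-z,np.ones_like(z)],-1)
    return (p@np.linalg.inv(d['view']).T)[...,:3]
def ray(d,u,v,h):
    K=d['camera_matrix'];T=np.linalg.inv(d['view'])
    r=T[:3,:3]@np.array([(u-K[0,2])/K[0,0],-(v-K[1,2])/K[1,1],-1]);c=T[:3,3]
    return c+r*(h-c[2])/r[2]
E
python3 - <<'E'
from h import *
for n in('top','scene'):
    d=snap(n,n+'0');print(d['camera_matrix'].round(1).tolist(),np.linalg.inv(d['view']).round(3).tolist())
s=state();print(s['time'],s['ee_rot'],s['ft_force'],s['finger_gap'])
E
```

```text
[[424.8, 0.0, 318.4], [0.0, 424.8, 200.7], [0.0, 0.0, 1.0]] [[0.013, 0.995, -0.102, 0.42], [-1.0, 0.012, -0.006, -0.004], [-0.004, 0.102, 0.995, 1.189], [0.0, 0.0, 0.0, 1.0]]
[[493.1, 0.0, 318.6], [0.0, 493.1, 198.0], [0.0, 0.0, 1.0]] [[0.87, -0.287, 0.401, 1.135], [0.493, 0.522, -0.695, -1.057], [-0.01, 0.803, 0.596, 1.03], [0.0, 0.0, 0.0, 1.0]]
0.1 [-8.43127562e-04  9.80872123e-01  1.94651364e-01 -1.16734631e-04] [-0.84752765  0.29185837  0.5545483 ] 0.08820563317919813
```

View pics/top0.png

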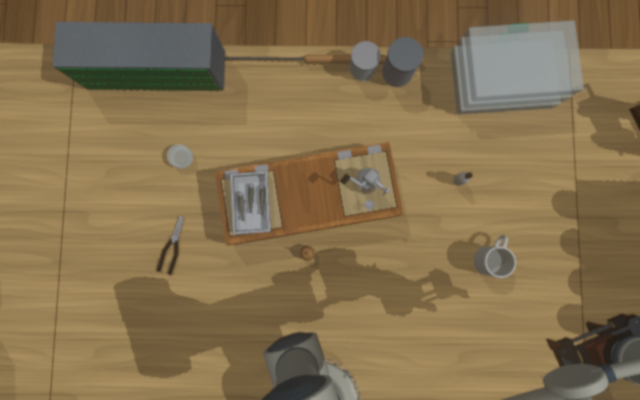

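View pics/scene0.png

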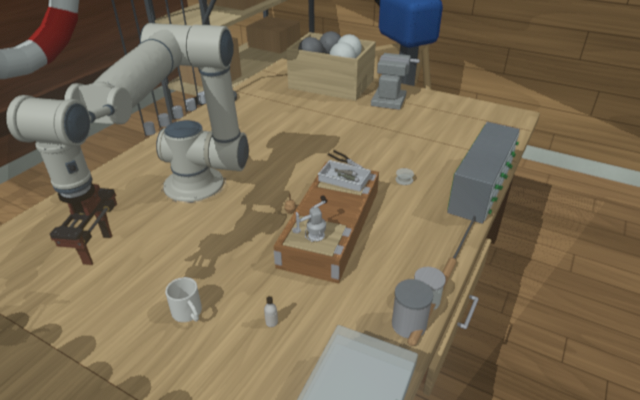

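```bash
python3 - <<'E'
from h import *
for f in('top0','scene0'):
    d=np.load(f'pics/{f}.npz');vv,uu=np.mgrid[0:400,0:640];P=dep(d,uu,vv);Z=P[...,2]
    near=(P[...,0]>.3)&(P[...,0]<.72)&(abs(P[...,1])<.32)&(d['depth']>0)
    m=(near&(Z>.078)&(Z<.13)).astype(np.uint8)
    n,l,s,c=cv2.connectedComponentsWithStats(m);k=1+s[1:,4].argmax()
    A=P[l==k]
    r=cv2.minAreaRect((A[:,:2]*1000).astype(np.float32));print(f,'chest',r,cv2.boxPoints(r).round().tolist())
    top=A[A[:,2]<.1];print('z',np.percentile(top[:,2],[5,25,50,75,95]).round(4))
    t=A[(A[:,2]>.106)];print('hi',len(t))
    m2=((l==k)&(Z>.106)).astype(np.uint8);n,l2,s2,_=cv2.connectedComponentsWithStats(m2)
    for j in range(1,n):
        if s2[j,4]>15:
            B=P[l2==j];print(s2[j],cv2.minAreaRect((B[:,:2]*1000).astype(np.float32)),np.median(B,0).round(3))
d=np.load('pics/top0.npz')
for uv in[(218,172),(388,144),(401,214),(228,243)]:print(ray(d,*uv,.089).round(3))
I=cv2.resize(d['frame'][130:255,205:415],None,fx=3.8,fy=3.8,interpolation=cv2.INTER_CUBIC);cv2.imwrite('pics/c1.png',I)
E
```

```text
top0 chest ((555.7791748046875, 29.393600463867188), (196.1072540283203, 467.2090148925781), 10.659916877746582) [[416.0, 241.0], [503.0, -218.0], [695.0, -182.0], [609.0, 277.0]]
z [0.0868 0.0891 0.0907 0.0924 0.0951]
hi 768
[231 172  39  62 522] ((524.9727172851562, 176.1133270263672), (152.9126434326172, 93.49629974365234), 5.146103858947754) [0.536 0.16  0.118]
[248 183   6  30 115] ((537.7674560546875, 176.51272583007812), (75.31068420410156, 13.515496253967285), 0.8979142904281616) [0.549 0.176 0.109]
[237 192   7  24 102] ((521.9122314453125, 200.6549072265625), (60.3596076965332, 13.982012748718262), 7.611340522766113) [0.528 0.201 0.109]
scene0 chest ((554.3151245117188, 27.09747314453125), (198.08645629882812, 472.29620361328125), 10.402244567871094) [[414.0, 241.0], [500.0, -223.0], [694.0, -187.0], [609.0, 277.0]]
z [0.0862 0.0898 0.0915 0.0931 0.0962]
hi 640
[318 160  53  28 565] ((523.5611572265625, 176.0918731689453), (157.18565368652344, 105.11324310302734), 5.793454647064209) [0.529 0.177 0.113]
[307 227  19  12  74] ((596.96142578125, -140.2847137451172), (51.49358367919922, 33.774078369140625), 29.798555374145508) [ 0.599 -0.142  0.122]
[0.606 0.267 0.089]
[ 0.686 -0.179  0.089]
[ 0.502 -0.212  0.089]
[0.421 0.234 0.089]
```

View pics/c1.png

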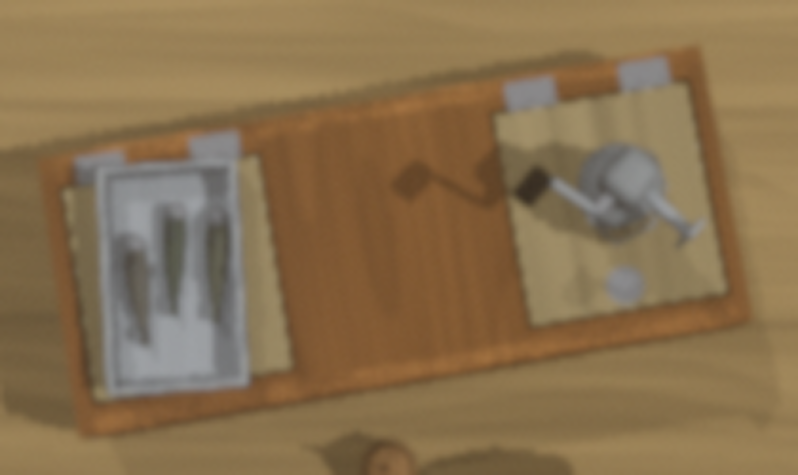

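The top view shows the tray at about (250,205) on the left lid and the reel at about (370,180) on the right lid. The crop confirms this. Both views put the chest at (0.555, 0.029) with yaw 10.6°, and the sizes match the text. Now I'll push with the open fingers square to the chest.

```bash
cat >> h.py <<'E'
C=np.array([.555,.0285]);PH=np.radians(10.6)
ex=np.array([np.cos(PH),np.sin(PH)]);ey=np.array([-ex[1],ex[0]])
def W(x,y,z): return np.append(C+x*ex+y*ey,z).tolist()
def chest(p): q=np.asarray(p)[...,:2]-C; return np.stack([q@ex,q@ey],-1)
def Q(t): return [0,np.cos(t),np.sin(t),0]
QA,QB=Q((PH+np.pi/2)/2),Q((PH-np.pi/2)/2)
def tray(d):
    vv,uu=np.mgrid[0:400,0:640];P=dep(d,uu,vv);Z=P[...,2];c=chest(P)
    m=((Z>.106)&(Z<.13)&(abs(c[...,0])<.12)&(c[...,1]>-.07)&(c[...,1]<.24)&(d['depth']>0)).astype(np.uint8)
    n,l,s,_=cv2.connectedComponentsWithStats(m);k=1+s[1:,4].argmax();B=P[l==k]
    r=cv2.minAreaRect((B[:,:2]*1000).astype(np.float32));return chest(np.array(r[0])/1000),r[1:],np.median(B[:,2])
E
python3 - <<'E'
from h import *
s=state();p=s['ee_pos']
g=W(-.003,.25,.30)
for q in(QA,QB):
    j=inverse_kinematics(g,q);print(None if j is None else np.round(j,2))
js=[(abs(inverse_kinematics(g,q)[5]),q) for q in(QA,QB) if inverse_kinematics(g,q) is not None]
q=min(js,key=lambda a:a[0])[1];print(q)
move_l([p[0],p[1],.32],.25)
move_to(g,q); move_l(W(-.003,.25,.106),.15)
f0=np.array(state()['ft_force']);print(state()['time'],state()['ee_pos'],g,f0)
move_l(W(-.003,.125,.106),.07)
print(state()['time'],np.array(state()['ft_force'])-f0)
snap('top','t1');d=snap('scene','s1');print(tray(d),tray(np.load('pics/t1.npz')))
E
```

```text
[ 0.44  0.07  1.07 -0.    2.    0.25]
None
[0, np.float64(0.6387678175155977), np.float64(0.7693995550468951), 0]
5.2417 [0.50662285 0.27396679 0.10731459] [0.5060633562993714, 0.27368198323555043, 0.3] [-0.86970388 -0.33969487  0.10494   ]
7.175 [ 0.37260711  0.5360457  -0.77731301]
(array([-0.00241688,  0.14852175]), ((153.51126098632812, 104.2998046875), 3.5011889934539795), np.float64(0.11309855531556473)) (array([-0.04088613,  0.1975394 ]), ((71.19369506835938, 20.91559600830078), 20.6032657623291), np.float64(0.11794406968074544))
```

View pics/s1.png

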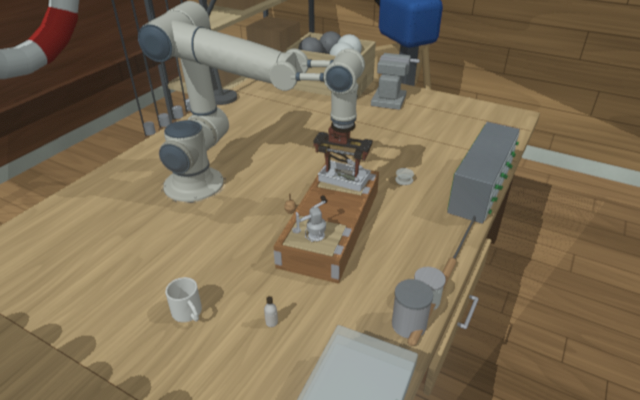

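```bash
python3 - <<'E'
from h import *
s=state();print(s['ee_pos'],chest(s['ee_pos']),s['ee_rot'],s['finger_gap'])
a=cv2.imread('pics/s1.png')[120:220,280:400];d=snap('wrist','w1')
t=cv2.imread('pics/t1.png')[130:255,205:415]
im=np.zeros((600,800,3),np.uint8);im[:300,:360]=cv2.resize(a,(360,300),interpolation=2);im[300:,:480]=cv2.resize(d['frame'],(480,300));im[:238,400:800]=cv2.resize(t,(400,238),interpolation=2)
cv2.imwrite('pics/m1.png',im)
E
```

```text
[0.5289817  0.15107533 0.10599132] [-0.00302641  0.12526972] [-4.34291981e-05  6.38616640e-01  7.69525038e-01  5.14213143e-06] 0.08776782805305623
```

View pics/m1.png

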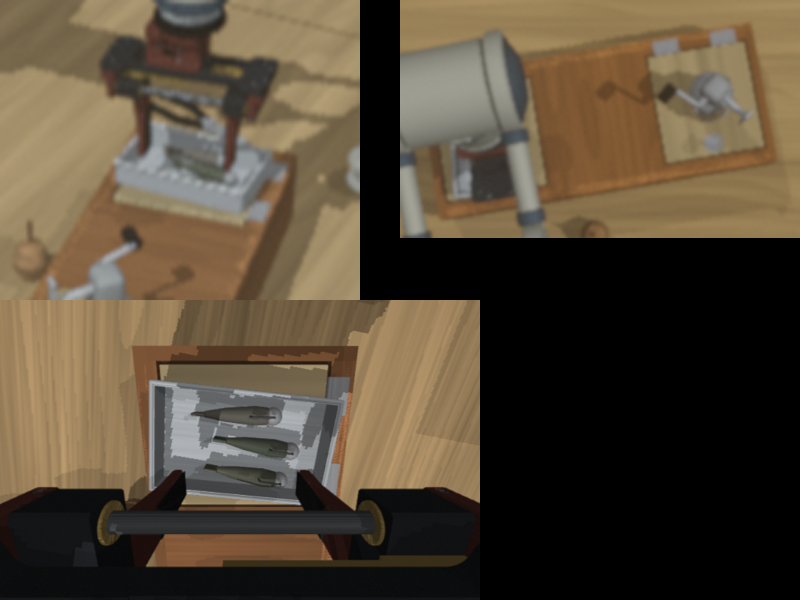

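The fingers seem to be inside the tray outline and the tray has hardly moved. Before acting, I'll check the true tip height and position from the depth.

```bash
python3 - <<'E'
from h import *
for f in('s1','w1'):
    d=np.load(f'pics/{f}.npz');vv,uu=np.mgrid[0:400,0:640];P=dep(d,uu,vv);c=chest(P)
    b,g,r=[d['frame'][...,i].astype(int) for i in range(3)]
    m=(d['depth']>0)&(abs(c[...,0])<.1)&(c[...,1]>.08)&(c[...,1]<.25)&(P[...,2]<.2)&(P[...,2]>.085)&(r<110)&(r-b>8)&(r+g+b<200)
    for sgn in(-1,1):
        k=m&(sgn*c[...,0]>.03); A=np.c_[c[k],P[k][:,2],uu[k],vv[k]]; A=A[A[:,2].argsort()][:14]; print(f,sgn,len(A));print(A.round(3))
j=np.load('pics/s1.npz')
for u,v in[(340,150),(340,156),(340,160),(334,165),(333,170),(332,174),(356,165),(357,170),(357,175),(357,178)]:print(u,v,dep(j,u,v).round(3),chest(dep(j,u,v)).round(3),j['frame'][v,u])
E
```

```text
s1 -1 14
[[-5.10e-02  1.12e-01  1.40e-01  3.27e+02  1.70e+02]
 [-5.10e-02  1.12e-01  1.44e-01  3.27e+02  1.69e+02]
 [-5.00e-02  1.30e-01  1.44e-01  3.29e+02  1.66e+02]
 [-4.90e-02  1.17e-01  1.45e-01  3.28e+02  1.68e+02]
 [-4.70e-02  1.11e-01  1.45e-01  3.28e+02  1.69e+02]
 [-4.90e-02  1.18e-01  1.48e-01  3.28e+02  1.67e+02]
 [-5.20e-02  1.17e-01  1.48e-01  3.27e+02  1.67e+02]
 [-5.00e-02  1.10e-01  1.49e-01  3.27e+02  1.68e+02]
 [-4.80e-02  1.13e-01  1.55e-01  3.28e+02  1.66e+02]
 [-5.10e-02  1.12e-01  1.55e-01  3.27e+02  1.66e+02]
 [-4.70e-02  1.21e-01  1.58e-01  3.29e+02  1.64e+02]
 [-4.80e-02  1.14e-01  1.59e-01  3.28e+02  1.65e+02]
 [-5.10e-02  1.12e-01  1.59e-01  3.27e+02  1.65e+02]
 [-4.80e-02  1.14e-01  1.63e-01  3.28e+02  1.64e+02]]
s1 1 14
[[4.40e-02 1.12e-01 1.40e-01 3.55e+02 1.75e+02]
 [4.80e-02 1.10e-01 1.45e-01 3.56e+02 1.74e+02]
 [4.60e-02 1.27e-01 1.46e-01 3.57e+02 1.71e+02]
 [4.80e-02 1.20e-01 1.47e-01 3.57e+02 1.72e+02]
 [4.70e-02 1.13e-01 1.47e-01 3.56e+02 1.73e+02]
 [4.70e-02 1.12e-01 1.52e-01 3.56e+02 1.72e+02]
 [4.60e-02 1.17e-01 1.53e-01 3.56e+02 1.71e+02]
 [4.
[... 1628 characters left out ...]
-02 8.30e-02 8.50e-02 3.90e+02 2.73e+02]
 [7.70e-02 2.12e-01 8.50e-02 4.38e+02 1.00e+02]
 [7.60e-02 2.20e-01 8.50e-02 4.39e+02 8.80e+01]]
340 150 [0.531 0.129 0.229] [-0.005  0.103] [ 88 100 108]
340 156 [0.38  0.425 0.002] [-0.099  0.422] [ 88 121 139]
340 160 [0.399 0.39  0.008] [-0.087  0.384] [44 56 63]
334 165 [0.466 0.213 0.106] [-0.053  0.197] [155 152 146]
333 170 [0.474 0.191 0.101] [-0.05   0.174] [167 164 159]
332 174 [0.478 0.177 0.094] [-0.049  0.16 ] [172 168 162]
356 165 [0.577 0.153 0.174] [0.045 0.118] [49 59 89]
357 170 [0.58  0.155 0.155] [0.048 0.12 ] [46 54 76]
357 175 [0.554 0.215 0.092] [0.033 0.183] [119 118 120]
357 178 [0.574 0.172 0.111] [0.045 0.138] [151 148 145]
```

```bash
python3 - <<'E'
from h import *
d=np.load('pics/s1.npz')
for u in(327,356):
    for v in range(160,186,2):print(u,v,chest(dep(d,u,v)).round(3),dep(d,u,v)[2].round(3),d['frame'][v,u])
s=state();print(s.keys(),s.get('tcp_to_tips'),s['joint_pos'],s['ft_force'])
w=np.load('pics/w1.npz')
cv2.imwrite('pics/w1c.png',cv2.resize(w['frame'][180:360,140:520],None,fx=2.1,fy=2.1,interpolation=2))
K=w['camera_matrix']
for x in(-.044,.044):
  for z in(.098,.138):
    p=w['view']@np.append(W(-.003+x,.125,z),1);print(x,z,K[0,2]+K[0,0]*p[0]/-p[2],K[1,2]-K[1,1]*p[1]/-p[2])
E
```

```text
327 160 [-0.052  0.117] 0.175 [46 56 85]
327 162 [-0.051  0.111] 0.171 [48 57 86]
327 164 [-0.049  0.107] 0.166 [47 57 85]
327 166 [-0.051  0.112] 0.155 [50 59 85]
327 168 [-0.05  0.11] 0.149 [47 56 84]
327 170 [-0.051  0.112] 0.14 [52 60 85]
327 172 [-0.068  0.165] 0.095 [123 122 122]
327 174 [-0.064  0.153] 0.095 [171 167 161]
327 176 [-0.051  0.111] 0.117 [161 158 153]
327 178 [-0.051  0.114] 0.107 [151 148 143]
327 180 [-0.049  0.107] 0.104 [156 153 147]
327 182 [-0.05   0.109] 0.094 [145 148 147]
327 184 [-0.047  0.099] 0.093 [109 136 146]
356 160 [0.046 0.111] 0.198 [50 61 88]
356 162 [0.045 0.113] 0.189 [49 59 87]
356 164 [0.046 0.113] 0.181 [50 59 88]
356 166 [0.046 0.114] 0.174 [50 59 90]
356 168 [0.046 0.114] 0.166 [48 57 88]
356 170 [0.047 0.11 ] 0.161 [46 57 85]
356 172 [0.047 0.112] 0.152 [45 55 84]
356 174 [0.048 0.11 ] 0.145 [52 60 87]
356 176 [0.047 0.113] 0.136 [ 95  96 108]
356 178 [0.041 0.138] 0.111 [152 150 147]
356 180 [0.043 0.133] 0.106 [138 136 133]
356 182 [0.052 0.1  ] 0.122 [143 141 136]
356 184 [0.052 0.101] 0.113 [158 155 150]
dict_keys(['time', 'joint_pos', 'dq', 'joint_torque', 'ee_pos', 'ee_rot', 'ft_force', 'moment', 'finger_force', 'finger_gap']) None [ 2.16237654e-01 -4.19047629e-02  1.52769924e+00  5.25331426e-05
  1.65582504e+00  3.08591439e-02] [-0.03119287  0.44540298 -0.24619091]
-0.044 0.098 258.93673379272377 227.41709050840376
-0.044 0.138 244.59551684645288 250.46036237555245
0.044 0.098 382.6777584720505 227.54128600850422
0.044 0.138 396.9004514650096 250.61555743516982
```

View pics/w1c.png

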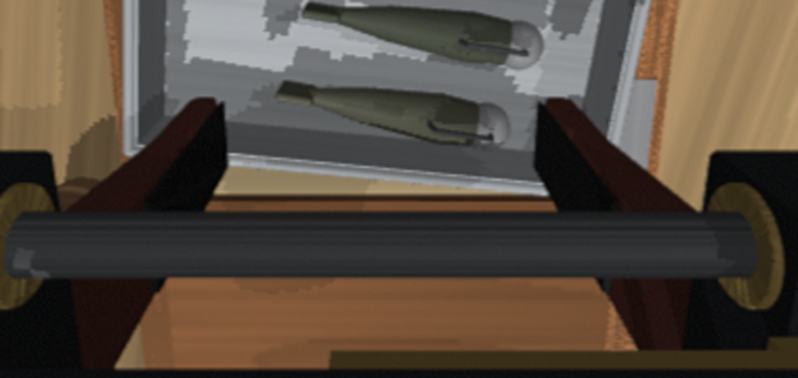

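The depth and the wrist view agree that the fingertips are really at z≈0.138. That is about 40 mm above what the nominal tool data gives, so they passed over the tray without touching it. I'll back off, descend with a correction, and check the tip height by camera before pushing.

```bash
cat >> h.py <<'E'
def tips(d,y,lo=.06):
    vv,uu=np.mgrid[0:400,0:640];P=dep(d,uu,vv);c=chest(P);f=d['frame'].astype(int)
    m=(d['depth']>0)&(abs(c[...,0])<.08)&(abs(c[...,1]-y)<.025)&(P[...,2]<.2)&(P[...,2]>lo)&(f[...,2]-f[...,0]>20)&(f.sum(2)<220)
    out=[]
    for sg in(-1,1):
        k=m&(sg*c[...,0]>.03);A=np.c_[c[k],P[k][:,2]];A=A[A[:,2].argsort()][:6];out.append(A.mean(0).round(3).tolist() if len(A) else None)
    return out
E
python3 - <<'E'
from h import *
print(tips(np.load('pics/s1.npz'),.125))
move_l(W(-.003,.25,.106),.15)
d=get_image('scene');print(tips(d,.25),tray(d))
move_l(W(-.003,.25,.080),.08)
d=get_image('scene');print(tips(d,.25),state()['ee_pos'],state()['ft_force'],state()['time'])
d=snap('wrist','w2')
K=d['camera_matrix']
for z in(.072,.112):
    p=d['view']@np.append(W(-.003-.044,.25,z),1);print(z,K[0,2]+K[0,0]*p[0]/-p[2],K[1,2]-K[1,1]*p[1]/-p[2])
E
```

```text
[[-0.05, 0.114, 0.145], [0.046, 0.116, 0.145]]
[[-0.052, 0.24, 0.138], [0.046, 0.244, 0.14]] (array([-0.00366322,  0.14960688]), ((154.82760620117188, 103.96344757080078), 4.669963359832764), np.float64(0.1131386022820311))
[[-0.052, 0.242, 0.111], [0.046, 0.249, 0.111]] [0.50596982 0.2735318  0.0797516 ] [-0.45477065 -0.32719213  0.47511037] 8.8833
0.072 259.00131950913317 227.03379502359135
0.112 244.61855263944997 250.0408115324813
```

```bash
python3 - <<'E'
from h import *
move_l(W(-.003,.25,.070),.08)
move_l(W(-.003,.185,.070),.07)
d=get_image('scene');print(tips(d,.185),tray(d),state()['ft_force'])
t,_,_=tray(d)
if t[1]<.137:
    move_l(W(-.003,.085,.070),.07)
    d=snap('scene','s2');print(tips(d,.085),tray(d),state()['ft_force'],state()['time'])
E
```

```text
[[-0.05, 0.178, 0.128], [0.047, 0.178, 0.126]] (array([0.00143066, 0.13507333]), ((154.79830932617188, 120.4962158203125), 9.070169448852539), np.float64(0.11386490160005203)) [-0.77909364  0.05587125  0.7568189 ]
[[-0.051, 0.073, 0.129], [0.048, 0.075, 0.13]] (array([0.00063536, 0.03681929]), ((155.74801635742188, 122.73167419433594), 10.520155906677246), np.float64(0.11381780862218754)) [-0.6542672   0.68581837  0.47206224] 11.9583
```

The tray now slides squarely with the fingers. Next I'll finish the push, back off, raise the arm and check the tray.

```bash
python3 - <<'E'
from h import *
move_l(W(-.003,.054,.070),.05)
move_l(W(-.003,.10,.070),.12)
move_l(W(-.003,.15,.20),.2)
d=snap('scene','s3');print(tray(d),state()['time'])
close()
d=snap('wrist','w3');print(state()['time'],state()['finger_gap'])
# push disc expected at chest (-.058,.150)
c=chest(dep(d,*np.meshgrid(range(640),range(400))));P=dep(d,*np.meshgrid(range(640),range(400)))
f=d['frame'].astype(int);sat=f.max(2)-f.min(2)
m=((sat<25)&(abs(c[...,0]+.058)<.03)&(abs(c[...,1]-.15)<.03)&(P[...,2]<.1)&(d['depth']>0)).astype(np.uint8)
print(m.sum(),c[m>0].mean(0),P[m>0].mean(0),np.ptp(c[m>0],0) if m.any() else 0)
im=np.hstack([cv2.resize(d['frame'],(480,300)),cv2.resize(cv2.imread('pics/s3.png')[120:270,260:420],(320,300),interpolation=2)]);cv2.imwrite('pics/m3.png',im)
E
```

```text
(array([ 0.00118839, -0.00602209]), ((153.54989624023438, 100.74072265625), 10.34564208984375), np.float64(0.11308206381188268)) 14.1583
15.55 0.0004055079643079727
524 [-0.06030569  0.15300903] [0.46757719 0.16780468 0.08975586] [0.04019393 0.05949727]
```

View pics/m3.png

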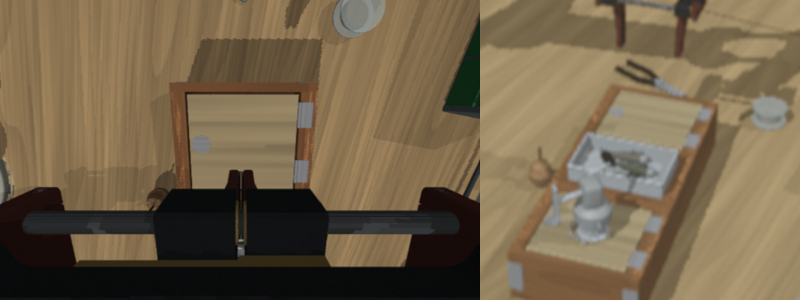

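The tray stands square on the deck, at about (1, -6) mm in the chest frame, with the lures in it. The disc is clear, at wrist pixel (268,192). Now a guarded press.

```bash
python3 - <<'E'
from h import *
d=np.load('pics/w3.npz');print(chest(ray(d,268,192,.09)))
x,y=-.057,.150
move_to(W(x,y,.13),QA); move_l(W(x,y,.068),.1)
d=get_image('scene');print(tray(d)[0])
f0=state()['ft_force'][2];z=.068;z0=None;log=[]
while z>.045:
    z-=.001; move_l(W(x,y,z),.02); F=state()['ft_force'][2]-f0; log.append((round(z,3),round(float(state()['ee_pos'][2]),4),round(float(F),1)))
    if z0 is None and F>3: z0=z
    if F>22 or (z0 and z0-z>.0055): break
print(log,z0)
move_l(W(x,y,.18),.12)
hold(.5)
d=snap('scene','s4');print(tray(d),state()['time'])
im=np.hstack([cv2.resize(d['frame'][100:300,240:440],(400,400),interpolation=2),cv2.resize(snap('wrist','w4')['frame'][:,120:520],(400,400))]);cv2.imwrite('pics/m4.png',im)
E
```

```text
[-0.05844435  0.1530889 ]
[ 0.00165945 -0.00474593]
[(0.067, 0.0674, 0.1), (0.066, 0.066, 0.0), (0.065, 0.0655, 4.2), (0.064, 0.0649, 6.2), (0.063, 0.064, 6.5), (0.062, 0.063, 6.8), (0.061, 0.0621, 8.2), (0.06, 0.0611, 7.1), (0.059, 0.0602, 8.8)] 0.065
(array([0.00410998, 0.14978563]), ((83.88079833984375, 146.28683471679688), 3.838620901107788), np.float64(0.11816017498865072)) 20.7667
```

View pics/m4.png

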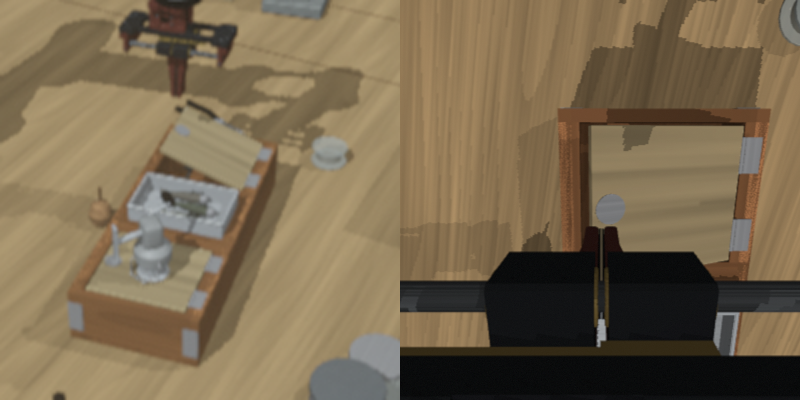

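The lid stands ajar, the tray and reel are in place and the arm is clear. I'll check the lid angle and tray position numerically, then hand in.

```bash
python3 - <<'E'
from h import *
p=state()['ee_pos'];move_l([p[0],p[1],.25],.15);hold(.3)
d=get_image('scene');u,v=np.meshgrid(range(640),range(400));P=dep(d,u,v);c=chest(P);ok=d['depth']>0
for n,y in(('left',.15),('right',-.15)):
    m=ok&(abs(c[...,1]-y)<.055)&(abs(c[...,0])<.065)&(P[...,2]<.16)&(P[...,2]>.08)
    if n=='right': m&=P[...,2]<.1
    k=np.polyfit(c[m][:,0],P[m][:,2],1);print(n,m.sum(),np.arctan(-k[0]))
m=(ok&(c[...,1]<.07)&(c[...,1]>-.07)&(abs(c[...,0])<.1)&(P[...,2]>.112)&(P[...,2]<.13));A=c[m];print('tray',(A.min(0)+A.max(0))/2,np.median(A,0))
job_done();print(state()['time'])
E
```

```text
left 817 0.3452283474499182
right 822 0.006376712584200226
tray [ 0.00098288 -0.00452393] [ 0.00859728 -0.00397473]
the job is handed in; nothing more can be done
the job is handed in; nothing more can be done
```

I handed the job in after about 21 s of robot time: the left lid stands ajar at about 0.35 rad, the right lid is shut with the reel on it, and the tray sits about 5 mm from the middle deck's centre with its lures in it; the verdict was not shown to me.

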